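# Seat the whetstone in its clamping base

### The job

Get the whetstone ready for sharpening: without lifting it, slide it off the landing of its wooden base so that it drops into the pocket and lies flat and square. Then push the aluminium jaw up against the stone's end, firmly but gently (at least 8 N on the stone, never over 40 N on the base), so the stone is clamped against the pocket's step, and leave everything else on the counter alone.

Things in the scene. Friction and masses are not known exactly. Their poses are not given: they have to be found in the camera images.
- holder: Fixed wooden base, 285 mm long along its own y. Origin on the counter, on the pocket's centre line, at the step. Landing: flat deck at z = 20 mm, y from -100 to 0, x from -80 to 31.5 mm. At y = 0 it steps down to the pocket floor, z = 10 mm, y from 0 to 185, open at the +y end. Pocket 63 mm wide between fence and cheek.
- fence (a point): Middle of the straight fence's inner face on the base's far side: the face lies at holder x = +31.5 mm, y from -100 to 150, so beside landing and pocket; top at z = 34 mm, 13.5 mm thick.
- cheek (a point): Middle of the cheek's inner face, opposite the fence beside the pocket only: holder x = -31.5 mm, y from 25 to 150, top at z = 34 mm, 13.5 mm thick, with a flared lead-in before it (opening to x = -48 mm at y = 8 mm).
- stone: Loose whetstone, flat block 60 mm (x) by 120 mm (y) by 22 mm (z), about 0.4 kg, grey upper layer on white. Origin at the centre of its underside, y its long axis. It starts askew on the landing, one end overhanging the landing's outer edge.
- jaw (a joint): Sliding aluminium jaw in the pocket; stays where it is left, about 4 N to slide. Value in m, grows as it moves to the base's +y, away from the step: its front face is at holder y = 0.100 + value; travel 0 to 0.040. With the 120 mm stone clamped the value is about 0.020; often it starts closer than that and the stone must push it back.
- jaw_face (a point): Centre of the jaw's front face (facing the step), at holder z = 21 mm. The jaw is 60 mm wide (x), 20 mm thick (its back is 20 mm to holder +y of this point), from z = 10.5 to 50 mm; there is open room behind it for the fingers.
- marker_a: Bystander: silver permanent marker, cylinder 138 mm long, 13 mm thick, lying along its own x axis; origin at the middle of its underside
- marker_b: Bystander: second silver marker, same size and frame
- highlighter: Bystander: orange highlighter, 125 mm long, 18 mm thick, lying along its own x axis; origin at the middle of its underside
- jar: Bystander: clear glass jar with steel twist cap, 76 mm across, 115 mm tall; origin at the centre of its underside
- mug: Bystander: white mug, 84 mm across, 95 mm tall, handle at its +y; origin at the centre of its underside
- tape_gun: Bystander: chrome tape gun on its base, 200 x 55 mm, 110 mm tall, handle to its -x; origin at the centre of its underside

How it is judged:
By the outcome, as a careful person would: the job done as asked, in the order asked, and still so for the second after the job is handed in, with the robot touching nothing.
It also fails if it takes over 54 s, if anything falls off the work surface, if the arm or the gripper's body presses on something with over 40 N, if the wrist force passes 120 N, or if a joint passes its speed limit or range.

### The arm

A 6-joint arm with a two-finger parallel gripper is mounted at the origin on the work surface. World frame = base frame: x ahead of the robot, y to its left, z up, the work surface at z = 0. Lengths are in mm, angles in rad, forces in N, time in s.
With the tool pointing down it reaches from about 400 to 825 mm from the base axis. Payload 7 kg.
Tool frame: the origin (TCP) lies on the centre line of the jaws, within the pads' length; the fingertips stand 25 mm ahead of it and the grasp point (between the pads) lies 6 mm ahead of it; z points along the fingers, y is the direction in which the jaws open and shut (so a half turn about z gives the same grasp; the last joint's range is limited). The gripper opens to 85 mm and grips with 20 to 120 N. Pads are 22 mm wide; open, the fingers measure 114 mm over their backs; the gripper's body (76 mm by 85 mm) begins 54 mm behind the grasp point. The pads swing forward as they close: fully open they stand 13 mm farther back than shut.
Start: joints at [-0.833, 0.359, 0.012, 0, -1.224, -0.288], TCP at [293.452, -607.85, 256.302] pointing down, gripper open.
Joint ranges: [-3.07, 3.07], [-1.43, 2.12], [-1.02, 1.25], [-3.03, 1.67], [-3.05, -0], [-3.03, 3.03]. Speed limits (rad/s): [2.39, 2.39, 3.01, 3.14, 3.14, 3.14].

### API

Orientations are given as a rotation vector (axis times angle).
In Python, from bench import arm gives the robot as it stands.
- The arm moves only by the shell command python3 -m pendant 'ROWS' [OPENING] [FORCE]. ROWS is JSON, one flat list of numbers, 6 for each row, row after row: the shift along the world's x, y, z normalised to -1 to 1, where 1 is 2.5 cm, then the turn, a rotation vector about the world's x, y, z normalised to -1 to 1, where 1 is 8 degrees. In form: [dx, dy, dz, rx, ry, rz, dx, dy, dz, rx, ry, rz, ...]. A call has 1 to 10 rows; each row shifts and turns the commanded pose from where the row before left it; what a row does not reach is not made up. A row lasts 1/10 s, in which the tool goes at most 50 mm and 8.59 degrees, less where a joint would pass 70% of its speed; a pose out of reach is approached as far as the arm can. A call with a number of a shift or a turn outside -1 to 1 is refused whole. A call with a gripper value outside its range is refused whole. OPENING is the opening in per cent of the stroke, from 0 (shut) to 100 (fully open), set as the call begins (- or left out, the last holds). The fingers move at their own pace and stop on an object; FORCE is the grip in N (left out, the last holds). Time passes only in rows, so rows that do not move let the fingers close. It gives the time, the measured TCP pose, the force and the opening at its end, in the units of the state.
- arm.get_obs(): the state, without advancing time (a new reading comes with each control period).
- arm.read_camera(name): name is "side" or "top" or "wrist"; returns the picture (384x512x3 uint8, red, green, blue); there is no depth.
- arm.get_calibration(name): a dict with "vertical_fov" (degrees; the focal length in pixels is half the picture's height over the tangent of half this angle, whatever the lens; pixels are square), "cx", "cy" (the principal point, pixels), "k1" (the pictures are not rectified: a ray, as slopes to the right and down, at radius r is drawn at 1 + k1 r^2 times it, then the intrinsics apply), "rvec" (rotation vector, rad) and "tvec" (3), from world to camera coordinates, as OpenCV has them. Camera axes: x right, y down, z forward; pixel columns grow to the right and rows downward; lengths in mm; the calibration is good to about 2 mm. A picture is of the moment at which its call begins: read the wrist's pose just before it. get_calibration takes no time and is no camera call; for the wrist camera it gives the pose at the moment of the call.
- arm.finish_job(): hands the job in, once; it reports no verdict.
The state is a dict: "time_s": time; "joint_pos": joint angles; "dq": joint speeds; "joint_torque": joint torques, N m; "position": TCP position; "eef_rot": TCP orientation; "contact_force": force on the tool from outside, world axes, zero at the start; "ft_torque": the same for the moment, N m; "gripper_width": finger opening in mm.
Only numpy, scipy, OpenCV 4.12 (cv2) and the standard library are available. Lean on these libraries where they do the work, as an engineer would, in place of code of your own. Each camera call takes 0.05 s, during which the arm holds its last target. There are 200 camera calls.

## Working session

There is one attempt and no reset: what is moved stays moved. The work goes in short steps, Python scripts to look and compute and a shell command to move; the robot and the scene stay as the last step left them, time stands still between calls to the robot, and variables do not carry over. Pictures are saved under pics/ and viewed, about 8 in all and at most 12, crops included, and the job is handed in when it is done.

```bash
mkdir -p pics; cat > h.py <<'E'
import numpy as np,cv2
from bench import arm
def cal(n):
    c=arm.get_calibration(n);f=192/np.tan(np.radians(c['vertical_fov'])/2)
    R=cv2.Rodrigues(np.array(c['rvec'],float))[0];return f,c['cx'],c['cy'],c['k1'],R,np.array(c['tvec'],float)
def ray(c,u,v):
    f,cx,cy,k,R,t=c;d=np.array([(u-cx)/f,(v-cy)/f]);s=d.copy()
    for _ in range(30): s=d/(1+k*(s@s))
    return -R.T@t, R.T@np.array([s[0],s[1],1])
def onz(c,u,v,z):
    o,d=ray(c,u,v);return o+d*(z-o[2])/d[2]
def proj(c,P):
    f,cx,cy,k,R,t=c;p=R@np.array(P,float)+t;s=p[:2]/p[2];s=s*(1+k*(s@s));return s*f+[cx,cy]
E
python3 - <<'E'
from h import *
for n in ("top","side"):
    im=arm.read_camera(n);cv2.imwrite(f'pics/{n}0.png',im[:,:,::-1]);
    c=cal(n);print(n,c[:4],(-c[4].T@c[5]).round())
    cv2.imwrite(f'pics/{n}0b.png',cv2.resize(im[:,:,::-1],(768,576),interpolation=cv2.INTER_CUBIC))
print(arm.get_obs())
E
```

```text
top (np.float64(494.60631421928684), 264.0504959237925, 193.20881379420834, -0.03335758301075339) [ 343.    7. 1360.]
side (np.float64(412.4587326603983), 260.1693057263354, 193.28681027538815, -0.01170771014317668) [ 14. 703. 918.]
{'time_s': 0.1, 'joint_pos': array([-8.32884967e-01,  3.59330183e-01,  1.11731571e-02, -3.17781586e-04,
       -1.22410969e+00, -2.88092949e-01]), 'dq': array([ 0.00071078, -0.00030535,  0.00402907,  0.00133329,  0.00134345,
       -0.00029177]), 'joint_torque': array([-3.78936238e-03, -5.84762836e+01,  2.94109654e+01,  6.95446283e+00,
       -3.12838558e-03,  1.98286273e-05]), 'position': array([ 293.30214796, -607.51619642,  255.45590292]), 'eef_rot': array([ 7.00362541e-01, -3.06205703e+00, -2.24239642e-03]), 'contact_force': array([-0.13784573, -0.86540933, -0.36122438]), 'ft_torque': array([-0.04604473,  0.01551919,  0.03952803]), 'gripper_width': 85.72442353052996}
```

View pics/top0b.png

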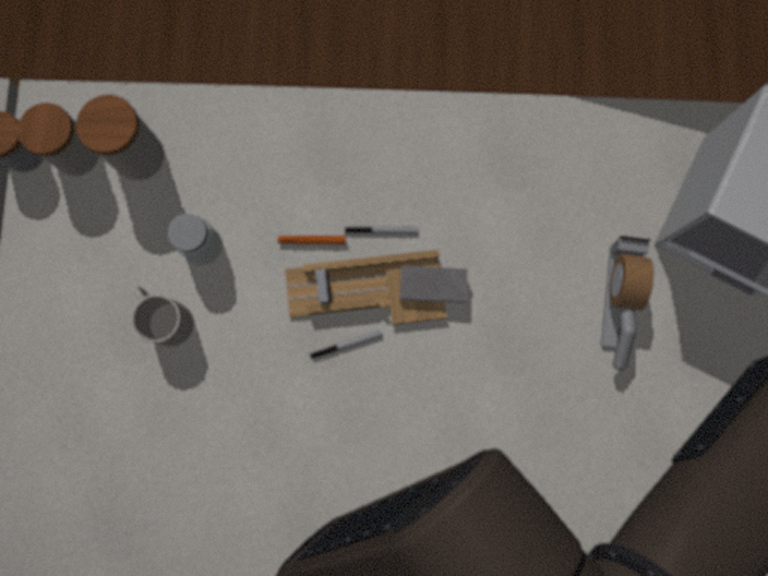

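View pics/side0b.png

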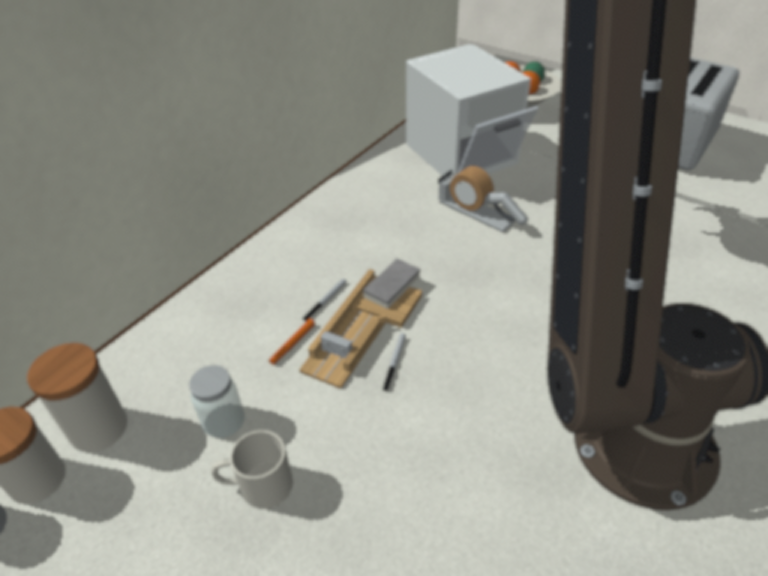

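The top view shows the base at about (285–450, 250–322) in the 768‑wide picture, with +y to the left and the fence on the far side. The stone's grey top is at (400–468, 265–302), overhanging on the right, and the jaw is at (322, 287). The side view agrees. Next I'll make coarse estimates.

```bash
python3 - <<'E'
from h import *
c=cal("top")
def q(n,u,v,z): print(n,onz(c,u/1.5,v/1.5,z).round(1))
q('end far',286,268,10);q('end near',291,318,10)
q('landing near corner',446,319,20);q('landing near step',389,324,20)
q('fence outer right',439,251,34);q('fence outer left',304,265,34);q('fence inner L',306,271,34);q('fence inner R',440,259,34)
for p in((400,265),(467,268),(467,302),(401,297)):q('stone',*p,42)
q('jaw top',323,287,50)
q('mk',382,334,7);q('mk',312,355,7);q('mk2',417,232,7);q('mk2',346,230,7);q('hl',279,240,9)
c=cal("wrist");o=arm.get_obs();print(c[:4],(-c[4].T@c[5]).round(),c[4].round(2),o['position'])
E
```

```text
end far [588.2 204.9  10. ]
end near [495.5 190.8  10. ]
landing near corner [501.5 -92.2  20. ]
landing near step [489.1  11.1  20. ]
fence outer right [624.3 -75.9  34. ]
fence outer left [590.4 169.   34. ]
fence inner L [579.4 164.8  34. ]
fence inner R [609.5 -78.   34. ]
stone [594.5  -5.4  42. ]
stone [ 592.9 -126.7   42. ]
stone [ 530.8 -127.7   42. ]
stone [536.1  -8.9  42. ]
jaw top [548.5 131.1  50. ]
mk [471.7  23.4   7. ]
mk [429.4 149.5   7. ]
mk2 [664.9 -35.6   7. ]
mk2 [664.4  97.1   7. ]
hl [640.9 220.9   9. ]
(np.float64(265.09357911996034), 253.99341818437404, 192.64551137133466, -0.012202196669940801) [ 233. -637.  373.] [[-0.43  0.9   0.  ]
 [ 0.87  0.42  0.27]
 [ 0.24  0.12 -0.96]] [ 293.30214796 -607.51619642  255.45590292]
```

```bash
python3 -m pendant '[0.37,0.97,0,0,0,-0.107,0.37,0.97,0,0,0,-0.107,0.37,0.97,0,0,0,-0.107,0.37,0.97,0,0,0,-0.107,0.37,0.97,0,0,0,-0.107,0.37,0.97,0,0,0,-0.107,0.37,0.97,0,0,0,-0.107,0.37,0.97,0,0,0,-0.107]' 60
python3 -m pendant '[0.37,0.97,0,0,0,-0.107,0.37,0.97,0,0,0,-0.107,0.37,0.97,0,0,0,-0.107,0.37,0.97,0,0,0,-0.107,0.37,0.97,0,0,0,-0.107,0.37,0.97,0,0,0,-0.107,0.37,0.97,0,0,0,-0.107,0.37,0.97,0,0,0,-0.107]'
python3 -m pendant '[0.37,0.97,0,0,0,-0.107,0.37,0.97,0,0,0,-0.107,0.37,0.97,0,0,0,-0.107,0.37,0.97,0,0,0,-0.107,0.37,0.97,0,0,0,-0.107,0.37,0.97,0,0,0,-0.107,0,0,0,0,0,0,0,0,0,0,0,0]'
python3 - <<'E'
from h import *
im=arm.read_camera("wrist");cv2.imwrite('pics/w1.png',im[:,:,::-1])
c=cal("wrist");np.savez('w1.npz',*[np.array(x) for x in c])
cv2.imwrite('pics/w1b.png',cv2.resize(im[:,:,::-1],(768,576),interpolation=cv2.INTER_CUBIC))
o=arm.get_obs();print(o['time_s'],o['position'],o['eef_rot'],o['gripper_width'],(-c[4].T@c[5]))
E
```

```text
time_s: 0.9
position: [367.5, -412.7, 256.0]
eef_rot: [0.515, -3.099, -0.001]
contact_force: [1.1, 0.2, -0.0]
gripper_width: 51.0
time_s: 1.7
position: [441.5, -218.8, 256.1]
eef_rot: [0.329, -3.124, -0.0]
contact_force: [0.7, 0.4, 0.3]
gripper_width: 51.4
time_s: 2.5
position: [496.8, -73.9, 256.0]
eef_rot: [0.192, -3.135, 0.0]
contact_force: [0.0, -0.6, 0.5]
gripper_width: 51.4
2.55 [496.66726966 -74.36694278 256.04269544] [ 1.91105471e-01 -3.13510631e+00  5.24588697e-05] 51.42690061933075 [430.20918852 -82.26070628 373.77182332]
```

View pics/w1b.png

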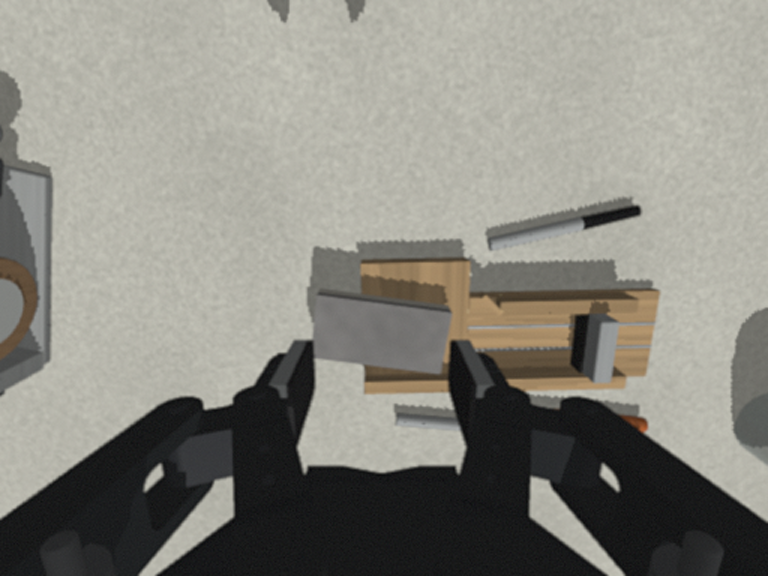

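The wrist view shows the landing's near corners at (361, 261) and (469, 259), the fence's outer edge at (365, 392) to (625, 387), and the stone's top corners at (318, 290), (451, 309), (446, 374), (315, 358). The jaw's top is at about (602, 350).

```bash
cat > m1.py <<'E'
from h import *
d=np.load('w1.npz');c=[d[k] for k in d.files]
P=lambda u,v,z: onz(c,u/1.5,v/1.5,z)[:2]
A=P(361,261,20);B=P(469,259,20);F1=P(365,392,34);F2=P(625,387,34)
print(A,B,np.linalg.norm(B-A),F1,F2,np.linalg.norm(F2-F1))
ang=lambda v:np.arctan2(-v[0],v[1])
print('yaw',ang(B-A),ang(F2-F1))
th=ang(F2-F1);ex=np.array([np.cos(th),np.sin(th)]);ey=np.array([-np.sin(th),np.cos(th)])
for p,h in((A,(-80,-100)),(B,(-80,0)),(F1,(45,-100)),(F2,(45,150))):print('origin',p-h[0]*ex-h[1]*ey)
O=np.mean([p-h[0]*ex-h[1]*ey for p,h in((A,(-80,-100)),(B,(-80,0)),(F1,(45,-100)),(F2,(45,150)))],0)
H=lambda p:np.array([(p-O)@ex,(p-O)@ey])
S=[P(*q,42) for q in((318,290),(451,309),(446,374),(315,358))]
print('stone',[H(s).round(1) for s in S],np.mean([H(s) for s in S],0),'rel yaw',ang(S[1]-S[0])-th,ang(S[2]-S[3])-th, np.linalg.norm(S[1]-S[0]),np.linalg.norm(S[2]-S[1]))
J=[P(*q,50) for q in((586,315),(611,320),(615,381),(595,382))];print('jaw',[H(j).round(1) for j in J])
print('mk',[H(P(*q,7)).round(1) for q in((490,245),(640,211),(397,418))])
print(O,th)
E
python3 m1.py
```

```text
[503.19856936 -91.76937109] [489.63467353   5.02057237] 97.73572747639139 [626.49202689 -74.03385458] [591.83533397 172.24506012] 248.70542854625074
yaw 0.1392307464160596 0.13980332101007045
origin [568.48320742  18.40283972]
origin [568.85414731  16.16844095]
origin [567.99623716  18.71981157]
origin [568.17663356  17.43787071]
stone [array([ -59.4, -136.2]), array([-39.8, -20.5]), array([ 23.1, -23.4]), array([   4.7, -142.9])] [-17.83848972 -80.73077746] rel yaw -0.16768569881790477 -0.15267761543885042 117.33209085463358 62.97925774021585
jaw [array([-34.7,  94.9]), array([-29.7, 117.2]), array([ 29.3, 128.9]), array([ 29.8, 110.8])]
mk [array([-90. ,  20.3]), array([-118.8,  156. ]), array([ 91.6, -67.7])]
[568.37755636  17.68224074] 0.13980332101007045
```

```bash
python3 -m pendant '[0,0,-1,0,0,0.13,0,0,-1,0,0,0,0,0,-1,0,0,0,0,0,-1,0,0,0,0,0,-1,0,0,0,0,0,-1,0,0,0,0,0,-1,0,0,0,0,0,-0.8,0,0,0,0,0,-0.4,0,0,0,0,0,0,0,0,0]'
python3 -m pendant '[0.2,0.03,0,0,0,0,0.2,0.03,0,0,0,0,0.2,0.03,0,0,0,0,0.2,0.03,0,0,0,0,0.2,0.03,0,0,0,0,0,0,0,0,0,0]'
python3 -m pendant '[0.2,0.03,0,0,0,0,0.1,0.015,0,0,0,0,0,0,0,0,0,0]'
python3 - <<'E'
from h import *
im=arm.read_camera("top");cv2.imwrite('pics/t2.png',cv2.resize(im[120:240,130:350,::-1],None,fx=3.4,fy=3.4,interpolation=cv2.INTER_CUBIC))
E
```

```text
time_s: 3.55
position: [496.0, -75.1, 50.2]
eef_rot: [0.217, -3.131, 0.001]
contact_force: [0.2, 0.1, 0.0]
gripper_width: 51.4
time_s: 4.15
position: [522.6, -70.5, 51.3]
eef_rot: [-0.219, 3.134, -0.0]
contact_force: [-0.5, 0.3, 0.2]
gripper_width: 51.3
time_s: 4.45
position: [529.7, -69.4, 51.2]
eef_rot: [0.219, -3.134, 0.0]
contact_force: [-0.8, -0.5, -0.1]
gripper_width: 51.2
```

View pics/t2.png

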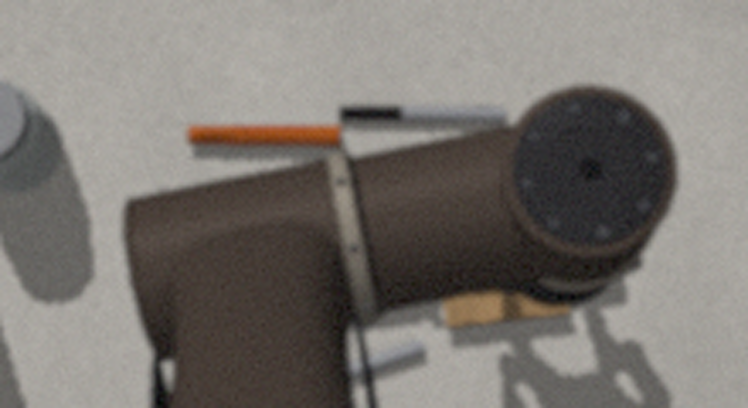

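The arm hides the stone from above here, so I'll go by force, with about 11 mm left to the fence.

```bash
python3 -m pendant '[0.16,0.022,0,0,0,0,0.08,0.011,0,0,0,0,0,0,0,0,0,0]'
python3 -m pendant '[0.1,0.014,0,0,0,0,0,0,0,0,0,0]'
python3 -m pendant '[0.06,0.008,0,0,0,0,0,0,0,0,0,0]'
python3 - <<'E'
from h import *
im=arm.read_camera("wrist");c=cal("wrist");np.savez('w3.npz',*[np.array(x) for x in c]);cv2.imwrite('pics/w3.png',cv2.resize(im[:,:,::-1],(768,576),interpolation=cv2.INTER_CUBIC))
E
```

```text
time_s: 4.8
position: [536.0, -68.5, 51.3]
eef_rot: [-0.219, 3.133, 0.0]
contact_force: [-0.6, -1.0, -0.6]
gripper_width: 51.2
time_s: 5.0
position: [538.2, -68.2, 51.3]
eef_rot: [-0.219, 3.134, -0.0]
contact_force: [-1.7, -0.3, 1.4]
gripper_width: 51.5
time_s: 5.2
position: [539.6, -68.1, 51.3]
eef_rot: [-0.219, 3.134, 0.0]
contact_force: [-1.6, -0.2, 0.1]
gripper_width: 51.5
```

View pics/w3.png

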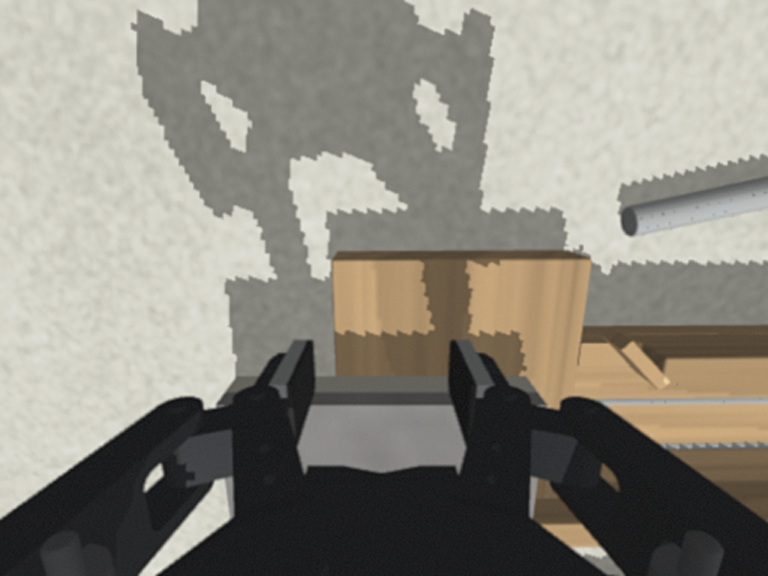

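The stone's near top edge runs from (235, 378) to (525, 378), nearly parallel to the landing edge from (333, 253) to (590, 257), so the stone is squared to the fingers. I'll compute the gap left.

```bash
cat > m3.py <<'E'
from h import *
d=np.load('w3.npz');c=[d[k] for k in d.files]
P=lambda u,v,z: onz(c,u/1.5,v/1.5,z)[:2]
O=np.array([568.4,17.7]);th=.14;ex=np.array([np.cos(th),np.sin(th)]);ey=np.array([-np.sin(th),np.cos(th)])
H=lambda p:np.array([(p-O)@ex,(p-O)@ey]).round(1)
print('landing',H(P(333,259,20)),H(P(590,260,20)),'stone top edge',H(P(235,405,42)),H(P(525,405,42)),'lower?',H(P(235,378,20)),H(P(520,378,20)))
print('tcp',H(np.array(arm.get_obs()['position'][:2])))
E
python3 m3.py
```

```text
landing [-78.1 -99. ] [-77.6  -0.8] stone top edge [ -28.9 -133.6] [-28.7 -28.8] lower? [ -28.  -141.5] [-27.7 -23.1]
tcp [-40.5 -80.9]
```

```bash
python3 -m pendant '[0.06,0.008,0,0,0,0,0,0,0,0,0,0]'
python3 -m pendant '[0.04,0.006,0,0,0,0,0,0,0,0,0,0]'
python3 -m pendant '[0.04,0.006,0,0,0,0,0,0,0,0,0,0]'
```

```text
time_s: 5.45
position: [541.2, -67.9, 51.3]
eef_rot: [-0.219, 3.134, 0.0]
contact_force: [-1.1, -1.0, -0.2]
gripper_width: 51.1
time_s: 5.65
position: [541.8, -67.8, 51.3]
eef_rot: [0.219, -3.133, 0.0]
contact_force: [-3.5, -0.7, 1.6]
gripper_width: 51.0
time_s: 5.85
position: [541.8, -67.8, 51.2]
eef_rot: [0.218, -3.132, 0.0]
contact_force: [-6.6, -0.7, 3.7]
gripper_width: 51.0
```

```bash
python3 -m pendant '[-0.6,-0.084,0,0,0,0,-0.6,-0.084,0,0,0,0]'
python3 -m pendant '[0.14,-0.99,0,0,0,0,0.14,-0.99,0,0,0,0,0.14,-0.99,0,0,0,0,0.1,-0.75,0,0,0,0,0,0,-0.08,0,0,0,0.99,0.14,0,0,0,0,0.99,0.14,0,0,0,0,0.83,0.12,0,0,0,0,0,0,0,0,0,0]' 0 40
python3 - <<'E'
from h import *
im=arm.read_camera("wrist");c=cal("wrist");np.savez('w3.npz',*[np.array(x) for x in c]);cv2.imwrite('pics/w4.png',cv2.resize(im[:,:,::-1],(768,576),interpolation=cv2.INTER_CUBIC))
E
python3 m3.py
```

```text
time_s: 6.05
position: [514.0, -71.5, 51.5]
eef_rot: [-0.219, 3.132, 0.0]
contact_force: [-0.5, 0.3, 0.5]
gripper_width: 51.1
time_s: 6.95
position: [599.7, -153.8, 49.4]
eef_rot: [-0.221, 3.131, -0.001]
contact_force: [0.0, -0.2, -0.3]
gripper_width: 0.2
landing [ -32.9 -192. ] [-32.4 -95.3] stone top edge [  15.4 -225.9] [  15.5 -122.9] lower? [  16.5 -233.8] [  16.7 -117.2]
tcp [   5.1 -174.1]
```

View pics/w4.png

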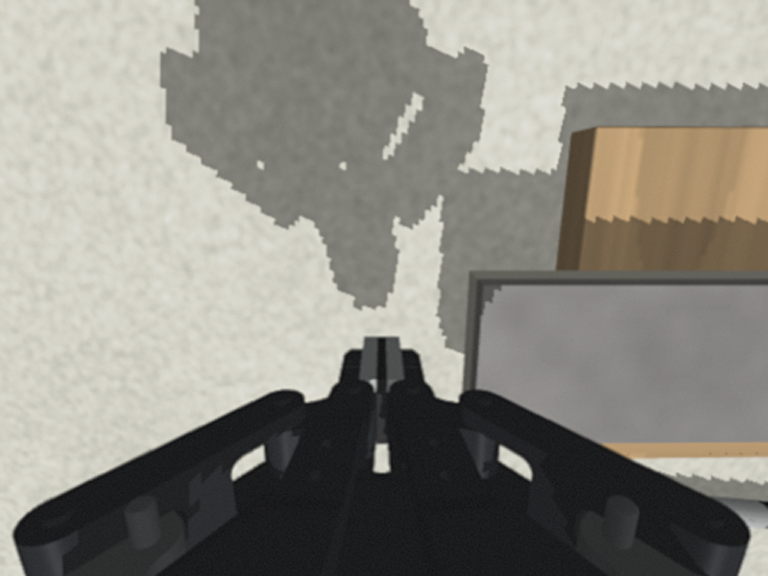

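The shut fingers are at (382, 345), behind the stone's rear edge at column 480, and the stone is flush along the fence. I'll push it along +y.

```bash
python3 -m pendant '[-0.056,0.396,0,0,0,0,-0.056,0.396,0,0,0,0,-0.056,0.396,0,0,0,0,-0.056,0.396,0,0,0,0,-0.056,0.396,0,0,0,0]'
python3 -m pendant '[-0.056,0.396,0,0,0,0,-0.056,0.396,0,0,0,0,-0.056,0.396,0,0,0,0,-0.056,0.396,0,0,0,0,-0.056,0.396,0,0,0,0]'
python3 - <<'E'
from h import *
im=arm.read_camera("wrist");c=cal("wrist");np.savez('w3.npz',*[np.array(x) for x in c]);cv2.imwrite('pics/w5.png',cv2.resize(im[:,:,::-1],(768,576),interpolation=cv2.INTER_CUBIC))
E
python3 m3.py
```

```text
time_s: 7.5
position: [588.7, -104.4, 49.4]
eef_rot: [0.219, -3.134, 0.0]
contact_force: [-0.7, -1.5, -0.9]
gripper_width: -0.4
time_s: 8.0
position: [581.7, -55.4, 49.4]
eef_rot: [0.218, -3.133, 0.001]
contact_force: [-1.6, -5.5, 1.9]
gripper_width: 0.1
landing [-34.7 -90.9] [-34.2   6.1] stone top edge [  13.7 -124.9] [ 13.9 -21.6] lower? [  14.8 -132.8] [ 15.  -15.9]
tcp [  3.3 -73. ]
```

View pics/w5.png

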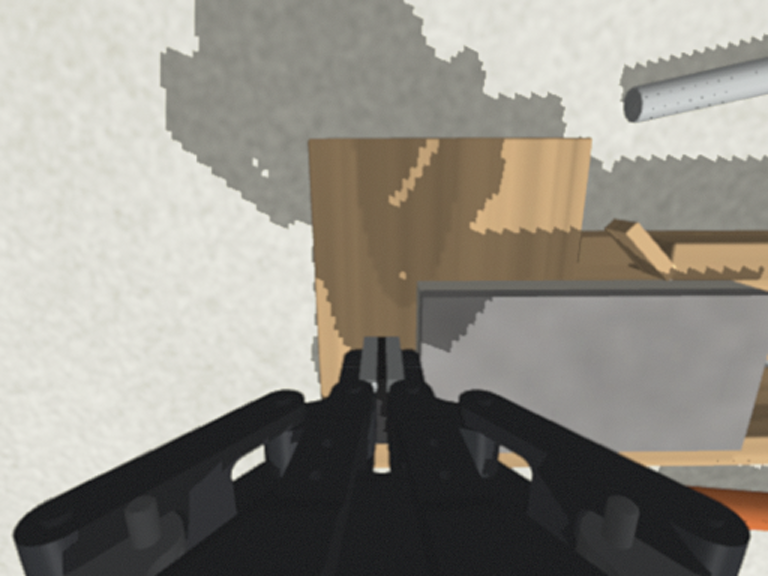

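The stone is still flush: its near edge is level at row 293, with the rear at column 420 against the fingers and the front just past the step. I'll go on more slowly.

```bash
python3 -m pendant '[-0.042,0.297,0,0,0,0,-0.042,0.297,0,0,0,0,-0.042,0.297,0,0,0,0,-0.042,0.297,0,0,0,0]'
python3 -m pendant '[-0.042,0.297,0,0,0,0,-0.028,0.198,0,0,0,0,-0.028,0.198,0,0,0,0,0,0,0,0,0,0]'
python3 - <<'E'
from h import *
im=arm.read_camera("wrist");c=cal("wrist");np.savez('w3.npz',*[np.array(x) for x in c]);cv2.imwrite('pics/w6.png',cv2.resize(im[:,:,::-1],(768,576),interpolation=cv2.INTER_CUBIC))
E
python3 m3.py | tail -1
```

```text
time_s: 8.45
position: [578.0, -25.4, 49.2]
eef_rot: [-0.218, 3.134, 0.001]
contact_force: [0.7, -2.0, -0.4]
gripper_width: 0.0
time_s: 8.85
position: [575.6, -8.1, 49.3]
eef_rot: [-0.219, 3.134, 0.0]
contact_force: [-0.3, 0.5, -0.4]
gripper_width: -0.1
tcp [  3.6 -26.7]
```

View pics/w6.png

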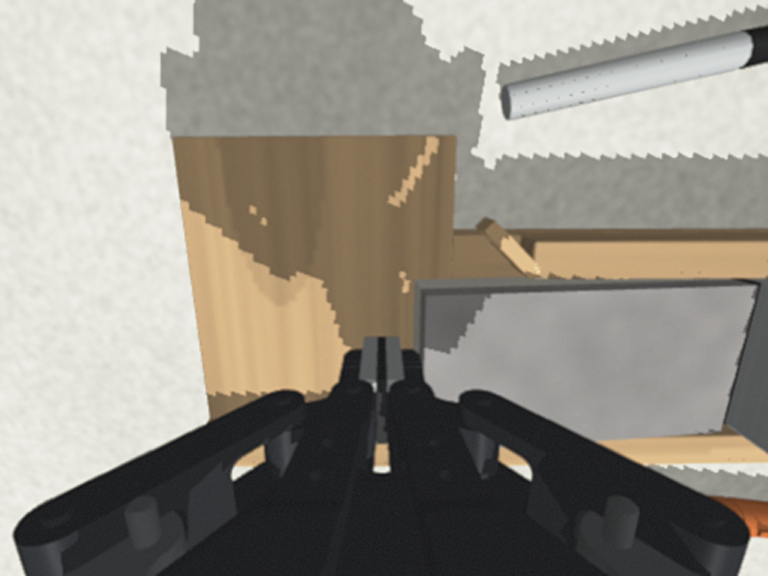

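The stone has tipped into the pocket between the fence and the cheek, with its front at the jaw (column 745) and its rear about 13 mm short of the step. I'll push the rest in small steps.

```bash
python3 -m pendant '[-0.028,0.198,0,0,0,0,-0.028,0.198,0,0,0,0,0,0,0,0,0,0]'
python3 -m pendant '[-0.014,0.099,0,0,0,0,0,0,0,0,0,0]'
python3 -m pendant '[-0.014,0.099,0,0,0,0,0,0,0,0,0,0]'
python3 - <<'E'
from h import *
im=arm.read_camera("wrist");c=cal("wrist");np.savez('w3.npz',*[np.array(x) for x in c]);cv2.imwrite('pics/w7.png',cv2.resize(im[:,:,::-1],(768,576),interpolation=cv2.INTER_CUBIC))
E
python3 m3.py | tail -1
```

```text
time_s: 9.2
position: [574.0, 1.0, 49.2]
eef_rot: [0.218, -3.134, 0.0]
contact_force: [0.8, -2.2, -0.8]
gripper_width: -0.0
time_s: 9.4
position: [573.7, 3.3, 49.2]
eef_rot: [0.218, -3.134, 0.0]
contact_force: [-0.2, -4.6, -1.4]
gripper_width: -0.1
time_s: 9.6
position: [573.4, 5.7, 49.2]
eef_rot: [0.218, -3.134, 0.0]
contact_force: [2.1, -4.7, -1.7]
gripper_width: -0.3
tcp [  3.2 -12.5]
```

View pics/w7.png

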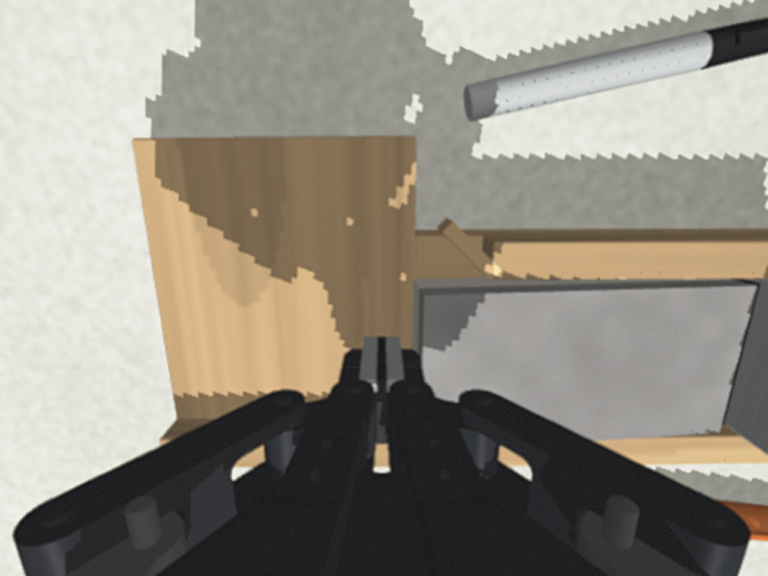

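The rear edge (column 416) is right at the step. I'll push a little further.

```bash
python3 -m pendant '[-0.014,0.099,0,0,0,0,0,0,0,0,0,0]'
python3 -m pendant '[-0.014,0.099,0,0,0,0,0,0,0,0,0,0]'
python3 - <<'E'
from h import *
im=arm.read_camera("wrist");c=cal("wrist");np.savez('w3.npz',*[np.array(x) for x in c]);cv2.imwrite('pics/w8.png',cv2.resize(im[:,:,::-1],(768,576),interpolation=cv2.INTER_CUBIC))
E
python3 m3.py | tail -1
```

```text
time_s: 9.85
position: [573.0, 8.4, 49.3]
eef_rot: [0.218, -3.134, 0.0]
contact_force: [1.1, -5.0, -2.3]
gripper_width: 0.1
time_s: 10.05
position: [572.7, 10.9, 49.3]
eef_rot: [0.219, -3.134, 0.0]
contact_force: [1.0, -4.3, -2.3]
gripper_width: 0.0
tcp [ 3.3 -7.3]
```

View pics/w8.png

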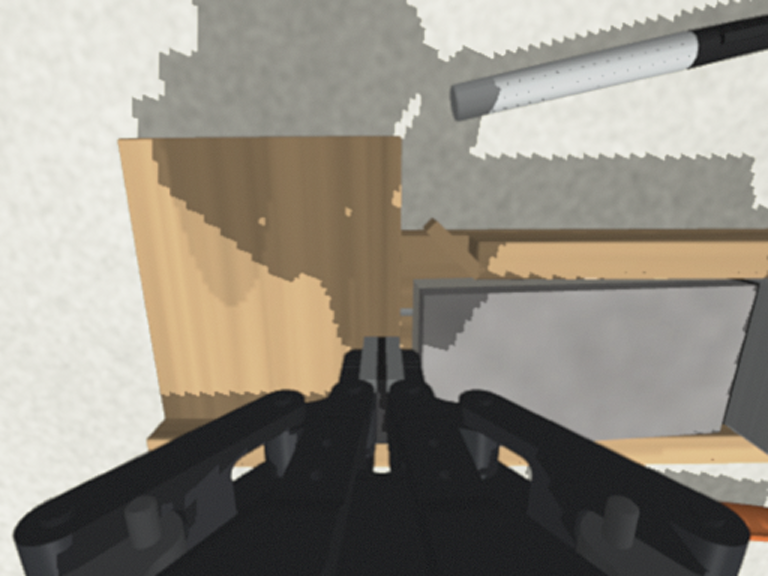

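The rear is past the step, where column 400 shows the pocket floor beside it, and friction between finger and jaw is holding it up. Backing off will let it drop. Then I'll rise for a clear look.

```bash
python3 -m pendant '[0.028,-0.198,0,0,0,0,0.056,-0.396,0,0,0,0,0,0,1,0,0,0,0,0,1,0,0,0,-0.735,0.73,1,0,0,0,-0.735,0.73,1,0,0,0,-0.735,0.73,1,0,0,0,-0.735,0.73,1,0,0,0,0,0,0,0,0,0]'
python3 - <<'E'
from h import *
im=arm.read_camera("wrist");c=cal("wrist");np.savez('w9.npz',*[np.array(x) for x in c]);cv2.imwrite('pics/w9.png',cv2.resize(im[:,:,::-1],(768,576),interpolation=cv2.INTER_CUBIC))
E
python3 m3.py | tail -1
```

```text
time_s: 11.0
position: [501.7, 70.9, 203.3]
eef_rot: [-0.222, 3.127, 0.005]
contact_force: [0.7, 0.5, 0.3]
gripper_width: 0.1
tcp [-58.7  61.3]
```

View pics/w9.png

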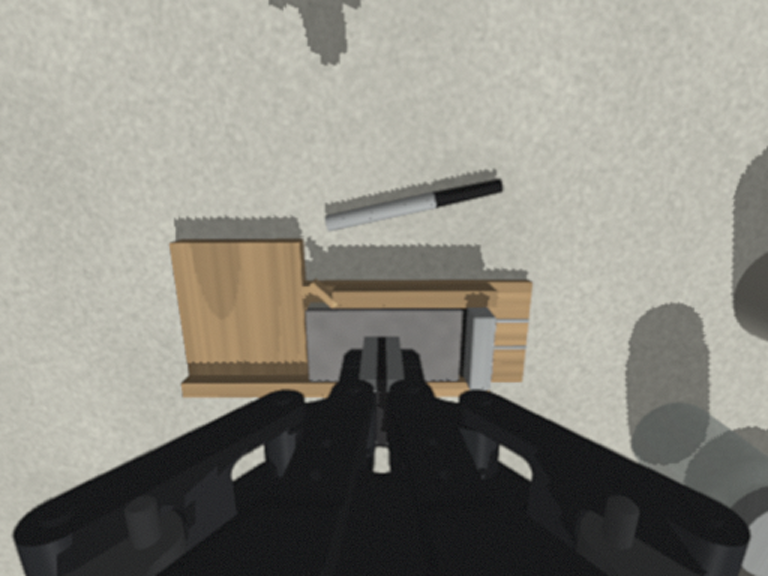

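```bash
cat > m9.py <<'E'
from h import *
d=np.load('w9.npz');c=[d[k] for k in d.files]
O=np.array([568.4,17.7]);th=.14;ex=np.array([np.cos(th),np.sin(th)]);ey=np.array([-np.sin(th),np.cos(th)])
def q(n,u,v,z):
    p=onz(c,u/1.5,v/1.5,z)[:2]-O;print(n,(p@ex).round(1),(p@ey).round(1))
q('land',172,241,20);q('step',302,241,20);q('stepfar',307,362,20)
for z in(32,37,42):q('st rear near %d'%z,308,310,z);q('st rear far',310,381,z);q('front near',463,310,z);q('front far',461,380,z)
q('jaw front near',470,317,50);q('jaw back near',493,317,50);q('back far',490,388,50);q('end',531,283,10)
E
python3 m9.py
```

```text
land -79.9 -96.5
step -79.7 2.1
stepfar 20.5 0.7
st rear near 32 -28.8 6.2
st rear far 31.3 4.7
front near -28.7 124.2
front far 30.6 125.9
st rear near 37 -30.5 7.1
st rear far 28.6 5.7
front near -30.4 123.1
front far 27.9 124.8
st rear near 42 -32.2 8.1
st rear far 25.8 6.7
front near -32.1 122.0
front far 25.1 123.7
jaw front near -29.5 125.6
jaw back near -29.5 142.1
back far 27.6 144.3
end -44.1 182.7
```

The stone's top measures 60 × 118 mm at z = 32, so it lies flat in the pocket at y of about 5 to 125. The jaw's back is at about y = 144. I'll go in behind the jaw.

```bash
python3 -m pendant '[0.344,0.928,0,0,0,0,0.344,0.928,0,0,0,0,0.344,0.928,0,0,0,0,0.344,0.928,0,0,0,0,0.344,0.928,0,0,0,0,0,0,0,0,0,0]'
python3 m3.py|tail -1
python3 -m pendant '[0,0,-1,0,0,0,0,0,-1,0,0,0,0,0,-1,0,0,0,0,0,-1,0,0,0,0,0,-1,0,0,0,0,0,-0.8,0,0,0,0,0,-0.4,0,0,0,0,0,-0.2,0,0,0,0,0,0,0,0,0]'
python3 m3.py|tail -1
```

```text
time_s: 11.65
position: [545.6, 187.4, 198.1]
eef_rot: [0.221, -3.133, 0.001]
contact_force: [-1.0, 0.1, -0.3]
gripper_width: 0.2
tcp [  1.2 171.3]
time_s: 12.55
position: [544.4, 184.9, 38.9]
eef_rot: [0.218, -3.133, 0.001]
contact_force: [-0.8, 0.1, 1.0]
gripper_width: -0.3
tcp [ -0.4 168.9]
```

```bash
python3 -m pendant '[0.028,-0.198,0.14,0,0,0,0.014,-0.1,0,0,0,0,0,0,0,0,0,0]'
python3 -m pendant '[0.014,-0.1,0,0,0,0,0,0,0,0,0,0]'
python3 -m pendant '[0.014,-0.1,0,0,0,0,0,0,0,0,0,0]'
python3 m3.py|tail -1
```

```text
time_s: 12.85
position: [545.9, 177.6, 43.8]
eef_rot: [-0.218, 3.133, 0.002]
contact_force: [-0.4, 0.1, -0.4]
gripper_width: 0.1
time_s: 13.05
position: [546.1, 175.4, 43.3]
eef_rot: [-0.219, 3.133, 0.001]
contact_force: [-0.6, 0.6, 0.1]
gripper_width: -0.3
time_s: 13.25
position: [546.4, 173.3, 43.2]
eef_rot: [-0.219, 3.133, 0.001]
contact_force: [-1.2, 4.0, 3.2]
gripper_width: 0.0
tcp [ -0.  157.1]
```

```bash
python3 -m pendant '[0.007,-0.05,0,0,0,0,0,0,0,0,0,0]'
python3 -m pendant '[0.007,-0.05,0,0,0,0,0,0,0,0,0,0]'
python3 -m pendant '[0.007,-0.05,0,0,0,0,0,0,0,0,0,0]'
python3 m3.py|tail -1
```

```text
time_s: 13.45
position: [546.6, 172.3, 43.2]
eef_rot: [-0.219, 3.133, 0.002]
contact_force: [-2.5, 4.4, 4.4]
gripper_width: 0.2
time_s: 13.65
position: [546.8, 171.2, 43.2]
eef_rot: [-0.219, 3.133, 0.002]
contact_force: [-3.0, 6.2, 4.2]
gripper_width: 0.5
time_s: 13.85
position: [546.9, 170.1, 43.2]
eef_rot: [-0.219, 3.133, 0.002]
contact_force: [-2.7, 7.1, 3.8]
gripper_width: -0.1
tcp [  0.  153.9]
```

```bash
python3 -m pendant '[0.007,-0.05,0,0,0,0,0,0,0,0,0,0]' | grep -E "pos|cont"
python3 -m pendant '[0.007,-0.05,0,0,0,0,0,0,0,0,0,0]'| grep -E "pos|cont"
python3 -m pendant '[0.005,-0.04,0,0,0,0,0,0,0,0,0,0]'| grep -E "pos|cont"
```

```text
position: [547.0, 169.9, 43.3]
contact_force: [-5.1, 13.4, 4.2]
position: [547.1, 169.8, 43.3]
contact_force: [-9.9, 18.6, 4.0]
position: [547.1, 169.7, 43.3]
contact_force: [-12.3, 23.4, 5.3]
```

The jaw stopped hard. The tool force is about 25 N along the base's axis, so about 19–20 N on the stone after jaw friction. I'll retract and check.

```bash
python3 -m pendant '[-0.028,0.198,0,0,0,0,-0.056,0.396,0,0,0,0,0,0,1,0,0,0,0,0,1,0,0,0,-0.374,-0.918,1,0,0,0,-0.374,-0.918,1,0,0,0,-0.374,-0.918,1,0,0,0,-0.374,-0.918,1,0,0,0,-0.374,-0.7,0.4,0,0,0,0,0,0,0,0,0]' | grep -E "pos|cont"
python3 - <<'E'
from h import *
im=arm.read_camera("wrist");c=cal("wrist");np.savez('w9.npz',*[np.array(x) for x in c]);cv2.imwrite('pics/w10.png',cv2.resize(im[:,:,::-1],(768,576),interpolation=cv2.INTER_CUBIC))
E
python3 m3.py | tail -1
```

```text
position: [497.6, 69.4, 204.1]
contact_force: [1.2, 0.8, -0.3]
tcp [-62.6  61.8]
```

View pics/w10.png

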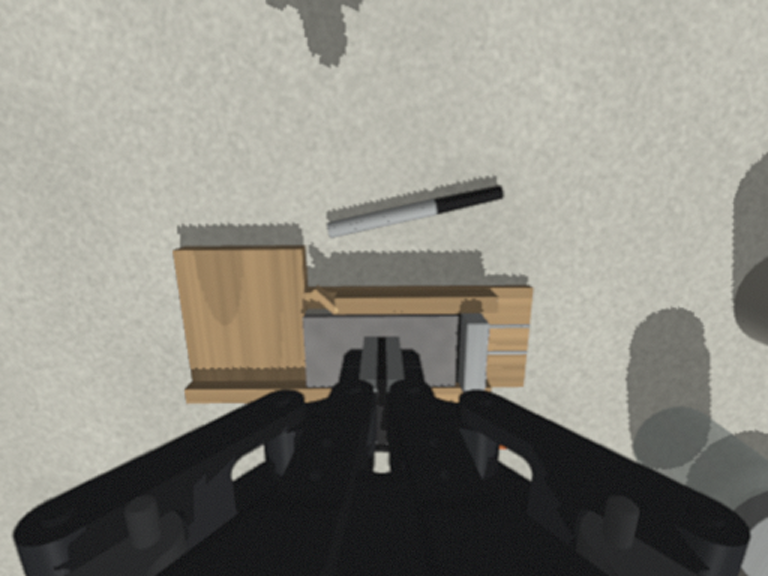

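The stone's rear edge (304, 316)–(306, 386) now lies on the step line, and the jaw is against its front at column 460. I'll do a numeric check, then hand in.

```bash
python3 - <<'E'
exec(open('m9.py').read().split("q('land'")[0])
q('step',304,248,20)
for p in((304,316),(306,386),(458,316),(457,386)):q('stone',*p,32)
q('jaw front near',464,322,50);q('jaw back near',488,322,50)
o=arm.get_obs();print(o['time_s'],o['contact_force'].round(1),o['dq'].round(3));arm.finish_job()
E
```

```text
step -78.8 3.2
stone -28.1 2.6
stone 31.8 0.8
stone -27.7 121.0
stone 32.3 123.1
jaw front near -29.4 121.9
jaw back near -29.3 139.3
15.5 [ 0.6 -0.  -0.3] [ 0.016  0.037  0.003 -0.003  0.013 -0.008]
the job is handed in; nothing more can be done
```

The whetstone is in the pocket, lying flat and clamped against the step by the jaw. I handed the job in at 15.5 s, and no verdict was reported.

**What I did:** I squared the stone against the fence with two fingertips. With shut fingers I then slid it along the landing until it tipped into the pocket, pushing the jaw back. Its rear stayed propped between finger and jaw until I backed off, then it dropped flat. Finally I pushed the jaw from behind until it stopped dead and withdrew.

**Last checks:**
- **Clamping force:** the tool read about 25 N along the base's axis. I estimate about 20 N of that reached the stone, since the jaw takes about 4 N to slide. There was also about 9 N sideways at the finger on that last push; the total stayed below 40 N.
- **Stone position:** its top measured about 60 × 120 mm at the height expected for lying flat (z = 32 mm). It spans y of about 1 to 122 mm, with its rear on the step line within the camera error.
- **Jaw:** its front is at about y = 122 mm; the finger's stopping position implied about 119–120 mm. Readings in that picture run 1–3 mm high, because the step itself read 3 mm instead of 0.
- **Robot:** it stands clear of everything with no contact force.
- **Other items:** the near marker, jar and mug looked untouched in the last picture. I did not check the others after the final move, but the arm never went low near them.

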